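# Flip open the front leaf of a serving pan's lid

### The arm

A 6-joint arm with a two-finger parallel gripper is mounted at the origin on the work surface. World frame = base frame: x ahead of the robot, y to its left, z up, the work surface at z = 0. Lengths are in m, angles in degrees, forces in N, time in s.
With the tool pointing down it reaches from about 0.25 to 0.725 m from the base axis. Payload 9.7 kg.
Tool frame: the origin (TCP) lies at the very end of the fingers, on their centre line; the grasp point (between the pads) lies 19 mm behind it (bot.hold_point_z is the distance from the TCP to the grasp point, in m); z points along the fingers, y is the line along which they close (so a half turn about z gives the same grasp; the last joint's range is limited). The gripper opens to 85 mm and grips with 20 to 120 N. Pads are 22 mm wide; open, the fingers measure 114 mm over their backs; the gripper's body (76 mm by 85 mm) begins 54 mm behind the grasp point. The pads swing forward as they close: fully open they stand 13 mm farther back than shut.
Start: joints at [0, 4.979, 10.078, 95.1, 0, 90], TCP at [0.55, -0, 0.231] pointing down, gripper open.
Joint ranges: [-179.16, 179.16], [-48.56, 103.87], [-65.8, 70.77], [-126.05, 130.52], [-82.76, 87.17], [-180, 180]. Speed limits (degrees/s): [127.2, 127.2, 147.25, 180, 180, 180].

### API

Orientations are given as [roll, pitch, yaw] about the fixed x, y, z axes, in that order (R = Rz(yaw) Ry(pitch) Rx(roll)).
In Python, from workcell import bot gives the robot as it stands.
- The arm moves only by the tool play_rows, never from a script. Its argument "targets" is a list of rows, each an object with "grip": the closure in counts, from 0 (fully open) to 255 (shut); "linear": the shift along the world's x, y, z in cm, a list of three; "delta_rot": the turn, a rotation vector about the world's x, y, z in rad, a list of three. A call has 1 to 10 rows; each row is the pose to reach, as a shift and turn from the pose commanded when the call began; what a row does not reach only later rows make up. A row lasts 1/10 s, in which the tool goes at most 50 mm and 8.59 degrees, less where a joint would pass 70% of its speed; a pose out of reach is approached as far as the arm can. A call with a gripper value outside its range is refused whole. The fingers move at their own pace and stop on an object; "force" is the grip in N (left out, the last holds). Time passes only in rows, so rows that repeat a pose let the fingers close. It gives the time, the measured TCP pose, the force, the opening and the grip force at its end, in the units of the state.
- bot.get_obs(): the state, without advancing time (a new reading comes with each control period).
- bot.camera(name): name is "scene" or "side" or "wrist"; returns a dict with "color" (384x512x3 uint8, red, green, blue), "range_z" (384x512 float32, m along the optical axis (not along the pixel's ray), 0 where there is no reading), "fov_y" (degrees; the focal length in pixels is half the picture's height over the tangent of half this angle, whatever the lens; pixels are square), "cx", "cy" (the principal point, pixels), "world_to_cam" (4x4, takes a point from world to camera coordinates). Camera axes: x right, y up, looking along -z (the intrinsics and any distortion apply to the point x, -y, -z); pixel columns grow to the right and rows downward; lengths in m; the calibration is good to about 2 mm. A picture is of the moment at which its call begins.
- bot.job_done(): hands the job in; it is judged then, once.
Trained networks look in a picture, given as the dict that the camera call returned (one of the last four; its "shot" number tells which), for a name from the list of things; names that differ only in an ending like _2 or _b are one class to them, and where a whole thing is asked for, a point or a joint stands for the part that bears it (a point fixed in the world has none). Each returns a list of dicts, best first, with "conf" (0 to 1); they miss things now and then, are a little off and sometimes report something else, mostly with a low value. They report only what shows in the picture. A call takes as long as a camera call.
- bot.search_frame(picture, target): "box" ([left, top, right, bottom] in pixels, round what is visible of it).
- bot.trace(picture, target): "pixels" (384x512 bool, what is visible of it) and "box" ([left, top, right, bottom] in pixels, round what is visible of it).
- bot.pinpoint(picture, target): "pixel" ([column, row] in pixels: a listed point, or the origin of a listed thing).
The state is a dict: "time": time; "q": joint angles; "qd": joint speeds; "joint_efforts": joint torques, N m; "ee_pos": TCP position; "tcp_rot": TCP orientation; "wrist_force": force on the tool from outside, world axes, zero at the start; "torque": the same for the moment, N m; "opening": finger opening in m; "grasp_force": force on a finger pad.
Only numpy, scipy, OpenCV 4.12 (cv2) and the standard library are available. Lean on these libraries where they do the work, as an engineer would, in place of code of your own. Each camera call takes 0.05 s, during which the arm holds its last target. There are 200 camera calls.

### The job

Open the pan of dinner rolls for serving: push the lid's front leaf, the one with the red tab, up and right over its hinge with a fingertip, and press it gently down until it lies fully flat on the rear half of the lid. Do not grip or pinch the leaf or let it slam, and leave everything else on the worktop where it is. Finish clear of everything.

Things in the scene. Friction and masses are not known exactly. Their poses are not given: they have to be found in the camera images.
- pan: Rectangular steel serving pan, fixed to the worktop: 176 mm along its x, 325 mm along its y, 100 mm deep, covered by a two-part flat lid 4 mm thick whose top is 104 mm above the worktop. Origin: centre of the pan's underside, on the worktop; z up; +x points from the red tab's side (the front, nearer the robot) to the rear. The lid's rear half (x 0 to 88 mm) is fixed. The front half is the leaf, hinged along the pan's y axis at x = 0, 104 mm above the origin.
- leaf (a joint): Hinge angle of the lid's front leaf (rad): 0 = shut flat over the pan's front half, grows as the tab rises, 1.57 = upright, 3.14 = turned right over, flat on the rear half (hard stop). It starts ajar, at 0.4 to 0.75. The hinge is stiff: the leaf stays at any angle, and needs about 2 to 3 N at the tab to be moved up and 0.3 to 1.5 N to be pushed down. Leaf: 4 mm thick, 325 mm wide, about 0.2 kg, reaching 88 mm from the hinge, plus the tab.
- leaf_tab (a point): Middle of the outer edge of the leaf's red tab, at mid-thickness. The tab is 60 mm wide (along the hinge), 4 mm thick, and sticks out 35 mm past the pan's front wall, with free space below it; its outer edge is 123 mm from the hinge line. Axes turn with the leaf: x from the edge towards the hinge, y along the hinge, z out of the face that is on top while the leaf is shut. 
- tongs: Bystander (loose, leave alone): steel serving tongs lying flat, 250 x 60 x 16 mm. Origin: middle of its underside.
- spoon: Bystander (loose, leave alone): serving spoon lying flat, 240 mm long. Origin: middle of its underside.
- takeaway: Bystander (loose, leave alone): white open takeaway tray, 160 x 120 x 50 mm. Origin: middle of its underside.
- mug: Bystander (loose, leave alone): blue mug, 80 mm across, 90 mm tall. Origin: middle of its underside.
- shaker: Bystander (loose, leave alone): glass shaker with steel cap, 46 mm across, 90 mm tall. Origin: middle of its underside.
- timer: Bystander (loose, leave alone): round white kitchen timer, 64 mm across, 40 mm tall. Origin: middle of its underside.

How it is judged (in metres and radians):
On the way, in this order (a step that is already met when the one before it is completed fails the run):
1. the leaf is pushed up to about upright (value of joint leaf above 1.3 rad).
2. the leaf lies flat on the rear half (value of joint leaf above 3.05 rad), for 0.2 s.
At the end, for the whole second after the job is handed in: The leaf lies turned over on the rear half, hinge angle above 3.05 rad (within about 5 degrees of flat) and at rest; every bystander within 30 mm of its start (value of joint leaf above 3.05 rad and velocity of joint leaf between -0.1 and 0.1 rad/s and distance of each of tongs, spoon, takeaway, mug, shaker, timer from where it was at the start of the episode below 0.03 m); the robot touches nothing.
It fails at once if the leaf is gripped or pinched between the fingers (its tab inside the gripper, touching) (contact force between the fingers and pan above 0.5 N and x of the grasp point in the frame of leaf_tab below 0.11 m and z of the grasp point in the frame of leaf_tab between -0.006 and 0.006 m and ((x of the grasp point in the frame of leaf_tab above -0.004 m and y of the grasp point in the frame of leaf_tab between -0.032 and 0.032 m) or (x of the grasp point in the frame of leaf_tab above 0.031 m and y of the grasp point in the frame of leaf_tab between -0.155 and 0.155 m))).
It fails at once if the leaf slams down (faster than 3 rad/s near flat) (value of joint leaf above 2.7 rad and velocity of joint leaf above 3 rad/s).
It fails at once if the pan or leaf is pushed with more than 40 N (contact force between anything else and pan above 40 N).
It fails at once if a bystander is shoved, lifted or tipped (moved over 30 mm) (distance of any of tongs, spoon, takeaway, mug, shaker, timer from where it was at the start of the episode above 0.03 m).
It also fails if it takes over 40 s, if anything falls off the work surface, if the arm or the gripper's body presses on something with over 40 N, if the wrist force passes 120 N, or if a joint passes its speed limit or range.

## Working session

There is one attempt and no reset: what is moved stays moved. The work goes in short steps, Python scripts to look and compute and a tool call to move; the robot and the scene stay as the last step left them, time stands still between calls to the robot, and variables do not carry over. Pictures are saved under pics/ and viewed, at most 10 in all, crops included, and the job is handed in when it is done.

Besides the shell and the picture viewer there is one more tool, called after "Emit:" as name([rows], argument=value, ...), one row to a line, values as JSON. play_rows: Moves the arm, as the interface text tells. Its arguments: {"type":"object","properties":{"targets":{"type":"array","items":{"type":"object","properties":{"grip":{"type":"number"},"linear":{"type":"array","items":{"type":"number"}},"delta_rot":{"type":"array","items":{"type":"number"}}}}},"force":{"type":"number"}},"required":["targets"]}

```bash
mkdir -p pics
cat > h.py <<'E'
import numpy as np, cv2
from workcell import bot
def deproj(p,u,v,z=None):
    f=p["color"].shape[0]/2/np.tan(np.radians(p["fov_y"])/2)
    u=np.asarray(u,float);v=np.asarray(v,float)
    if z is None: z=p["range_z"][v.astype(int),u.astype(int)]
    c=np.stack([(u-p["cx"])/f*z,-(v-p["cy"])/f*z,-z,np.ones_like(z)],-1)
    return (c@np.linalg.inv(p["world_to_cam"]).T)[...,:3]
def mask_pts(p,m):
    v,u=np.nonzero(m&(p["range_z"]>0)); return deproj(p,u,v)
def save(p,n): cv2.imwrite("pics/"+n,p["color"][:,:,::-1])
E
python3 - <<'E'
from h import *
np.set_printoptions(precision=3,suppress=True)
print({k:v for k,v in bot.camera("scene").items() if k not in("color","range_z")})
ims=[]
for n in ["scene","side"]:
    p=bot.camera(n); ims.append(p["color"])
    for t in ["leaf_tab","pan","tongs","spoon","takeaway","mug","shaker","timer"]:
        r=bot.pinpoint(p,t)[:1]
        tr=bot.trace(p,t)[:1]
        s=""
        if tr:
            P=mask_pts(p,tr[0]["pixels"]); s=(round(tr[0]["conf"],2),P.min(0),P.max(0),np.median(P,0)) if len(P) else ""
        print(n,t,[(round(x["conf"],2),x["pixel"],deproj(p,*x["pixel"])) for x in r],s)
cv2.imwrite("pics/a.png",cv2.resize(np.vstack(ims),None,fx=.78,fy=.78)[:,:,::-1])
print(bot.get_obs())
E
```

```text
{'fov_y': 49.85110673918046, 'cx': 249.57646351761102, 'cy': 190.3001656956695, 'world_to_cam': array([[-0.239,  0.971, -0.017,  0.105],
       [-0.627, -0.141,  0.766,  0.289],
       [ 0.742,  0.194,  0.642, -1.457],
       [ 0.   ,  0.   ,  0.   ,  1.   ]]), 'shot': 1}
scene leaf_tab [(0.94, [234.4, 135.9], array([0.597, 0.012, 0.258]))] (0.91, array([ 0.194, -0.275, -0.004]), array([0.615, 0.151, 0.249]), array([ 0.516, -0.018,  0.129]))
scene pan [(0.78, [240.5, 212.6], array([0.637, 0.03 , 0.084]))] (0.85, array([ 0.189, -0.255, -0.004]), array([0.703, 0.192, 0.249]), array([0.584, 0.01 , 0.103]))
scene tongs [(0.58, [122.1, 213.2], array([ 0.621, -0.289,  0.   ]))] (0.65, array([ 0.482, -0.364, -0.005]), array([ 0.727, -0.231,  0.018]), array([ 0.633, -0.282,  0.01 ]))
scene spoon [(0.6, [298.9, 166.0], array([0.479, 0.135, 0.116]))] (0.6, array([ 0.371,  0.159, -0.003]), array([0.529, 0.193, 0.097]), array([0.402, 0.178, 0.007]))
scene takeaway [(0.7, [352.6, 196.0], array([0.426, 0.276, 0.002]))] (0.93, array([ 0.335,  0.196, -0.003]), array([0.524, 0.357, 0.053]), array([0.
[... 1487 characters left out ...]
ray([0.312, 0.251, 0.093]), array([0.269, 0.224, 0.055]))
side shaker [] 
side timer [(0.65, [291.7, 149.6], array([ 0.458, -0.026,  0.166]))] (0.6, array([ 0.445, -0.256,  0.007]), array([ 0.481, -0.212,  0.042]), array([ 0.459, -0.231,  0.03 ]))
{'time': 1.75, 'q': array([ 0.   ,  4.979, 10.077, 95.101,  0.   , 90.   ]), 'qd': array([ 0.063, -0.018,  0.005, -0.054, -0.052,  0.037]), 'joint_efforts': array([ -0.   , -52.009,  46.485,   0.002,   0.   ,   0.   ]), 'ee_pos': array([0.55 , 0.   , 0.231]), 'tcp_rot': array([-179.998,   -0.   ,   90.   ]), 'wrist_force': array([-0.497, -0.228, -0.591]), 'torque': array([ 0.001, -0.014,  0.022]), 'grasp_force': 0.0, 'opening': 0.08533344828829097}
```

View pics/a.png

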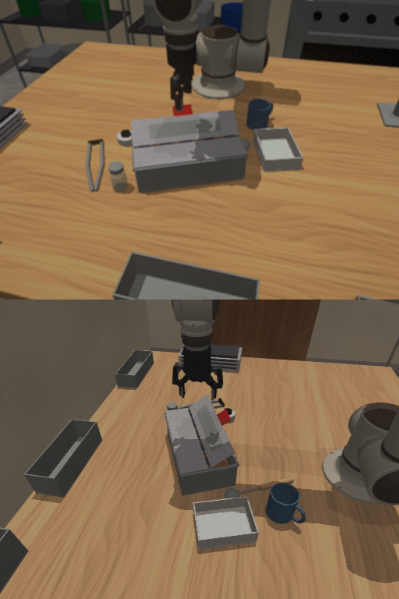

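The scene view shows the pan with its leaf ajar and the red tab near (182,110). The side view shows the tab near (223,117 in its half), with the gripper above the hinge. Next I fit the hinge line and the leaf plane from depth.

Run:
```python
from h import *
np.set_printoptions(precision=3,suppress=True)
A=[];R=[]
for n in ["scene","side"]:
    p=bot.camera(n); v,u=np.nonzero(p["range_z"]>0); P=deproj(p,u,v); c=p["color"][v,u].astype(int)
    red=(c[:,0]>90)&(c[:,0]>2.2*c[:,1])&(c[:,0]>2.2*c[:,2])
    k=(P[:,0]>.35)&(P[:,0]<.78)&(abs(P[:,1])<.25)&(P[:,2]>.05)&(P[:,2]<.25)
    R.append(P[red&k]); print(n,"red",len(R[-1]),R[-1].min(0),R[-1].max(0),R[-1].mean(0))
    lid=P[k&(abs(P[:,2]-.104)<.004)&~red]
    r=cv2.minAreaRect(lid[:,:2].astype(np.float32)); print("lid",len(lid),r,cv2.boxPoints(r),lid[:,2].mean())
    A.append(P[k])
np.savez("pc.npz",a=A[0],b=A[1],ra=R[0],rb=R[1])
```

```text
scene red 218 [ 0.45  -0.059  0.151] [0.6   0.007 0.249] [ 0.476 -0.025  0.161]
lid 3983 ((0.5879796147346497, 0.020543783903121948), (0.10860514640808105, 0.32843661308288574), 22.29053497314453) [[ 0.475  0.152]
 [ 0.6   -0.152]
 [ 0.701 -0.111]
 [ 0.576  0.193]] 0.10370812911260824
side red 198 [ 0.448 -0.057  0.152] [0.496 0.003 0.172] [ 0.472 -0.027  0.161]
lid 3001 ((0.5556091070175171, 0.007434338331222534), (0.17889812588691711, 0.331085205078125), 23.821596145629883) [[ 0.407  0.123]
 [ 0.541 -0.18 ]
 [ 0.704 -0.108]
 [ 0.571  0.195]] 0.10428629349487906
```

```bash
cat > plan.py <<'E'
import numpy as np
from scipy.spatial.transform import Rotation as R
yaw=np.radians(22.8); px=np.array([np.cos(yaw),np.sin(yaw),0]); py=np.array([-px[1],px[0],0])
H=np.array([.557,.0084,.102])
def world(x,z,y=0): return H+x*px+y*py+[0,0,z]       # z relative to the hinge
def pan(p): d=np.asarray(p)-H; return d@px,d@py,d[2]
def tip(th,beta=np.radians(45),r=.098,h=.015):
    # finger rectangle, end at tip: place it so that it just touches the pushed face, at radius r
    u=np.array([-np.cos(th),np.sin(th)]); n=np.array([np.sin(th),np.cos(th)])  # along leaf, push direction
    d=np.array([np.cos(beta),-np.sin(beta)]); s=np.array([np.sin(beta),np.cos(beta)])
    c=max((s*h,-s*h,s*h*0),key=lambda c:c@n)
    return r*u-.002*n-c
E
python3 - <<'E'
from plan import *
np.set_printoptions(precision=3,suppress=True)
A=np.load("pc.npz")
for k in("ra","rb"):
    P=A[k]; P=P[P[:,2]<.18]; q=np.array([pan(p) for p in P]); th=np.arctan2(q[:,2]-.002,-q[:,0]); print(k,np.median(th),q[:,1].min(),q[:,1].max(),np.hypot(q[:,0],q[:,2]).max())
print((R.from_rotvec(-np.pi/4*py)*R.from_rotvec([0,0,yaw])).as_rotvec())
T0=np.array([.55,0,.231])
print("stage",(world(-.19,.098)-T0)*100, world(-.118,.015))
for t in (.57,.785,1.2,1.57,2,2.4,2.8,3.14): print(t,tip(t),world(*tip(t)))
E
```

```text
ra 0.5431303367003031 -0.029976915207637515 0.026648003814413353 0.1271818748900546
rb 0.5564654720484934 -0.03010979307623237 0.029923435170309803 0.1271634779525564
[ 0.156 -0.775  0.377]
stage [-16.815  -6.523  -3.1  ] [ 0.448 -0.037  0.117]
0.57 [-0.094  0.041] [ 0.47  -0.028  0.143]
0.785 [-0.081  0.057] [ 0.482 -0.023  0.159]
1.2 [-0.048  0.08 ] [ 0.513 -0.01   0.182]
1.57 [-0.013  0.087] [0.545 0.003 0.189]
2 [0.028 0.079] [0.583 0.019 0.181]
2.4 [0.082 0.078] [0.632 0.04  0.18 ]
2.8 [0.102 0.045] [0.651 0.048 0.147]
3.14 [0.109 0.013] [0.657 0.05  0.115]
```

Emit:
play_rows([
  {"grip": 255, "linear": [-4, -1.5, 2], "delta_rot": [0, 0, 0]},
  {"grip": 255, "linear": [-8, -3, 2], "delta_rot": [0.02, -0.1, 0.05]},
  {"grip": 255, "linear": [-13, -5, 0], "delta_rot": [0.04, -0.2, 0.1]},
  {"grip": 255, "linear": [-16.8, -6.5, -3], "delta_rot": [0.07, -0.34, 0.165]},
  {"grip": 255, "linear": [-16.8, -6.5, -3], "delta_rot": [0.1, -0.48, 0.233]},
  {"grip": 255, "linear": [-16.8, -6.5, -3], "delta_rot": [0.13, -0.62, 0.3]},
  {"grip": 255, "linear": [-16.8, -6.5, -3], "delta_rot": [0.156, -0.775, 0.377]},
  {"grip": 255, "linear": [-16.8, -6.5, -3], "delta_rot": [0.156, -0.775, 0.377]},
  {"grip": 255, "linear": [-16.8, -6.5, -3], "delta_rot": [0.156, -0.775, 0.377]},
])

```text
time: 2.75
ee_pos: [0.3874, -0.0772, 0.2012]
tcp_rot: [135.2, -0.7, 113.1]
wrist_force: [-0.5, -0.2, 0.4]
opening: 0.0001
grasp_force: 0.0
```

Run:
```python
from h import *
from plan import pan
p=bot.camera("side"); save(p,"b.png"); o=bot.get_obs()
print(o["time"],o["ee_pos"],o["tcp_rot"],o["q"],pan(o["ee_pos"]))
```

```text
2.8 [ 0.38749508 -0.0769767   0.20204548] [135.35115081  -0.64828002 113.08264874] [-37.67041137 -48.51451082 -41.75004265  71.46059357  38.10512183
  38.37906918] (np.float64(-0.1893451466915951), np.float64(-0.013019838158875911), np.float64(0.10004548479234125))
```

View pics/b.png

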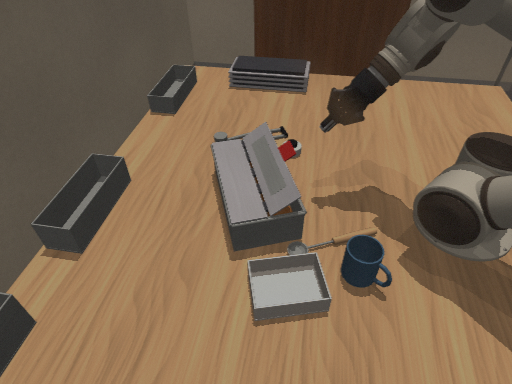

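The side view shows the fingers closed at about 45° near (330,125), level with and in front of the red tab at (288,150), with nothing touched. Next I move down and forward to below the tab.

Emit:
play_rows([
  {"grip": 255, "linear": [1.5, 0.7, -2], "delta_rot": [0, 0, 0]},
  {"grip": 255, "linear": [3, 1.5, -4], "delta_rot": [0, 0, 0]},
  {"grip": 255, "linear": [4.5, 2.2, -6], "delta_rot": [0, 0, 0]},
  {"grip": 255, "linear": [5.5, 2.6, -7.5], "delta_rot": [0, 0, 0]},
  {"grip": 255, "linear": [6.3, 3, -8.5], "delta_rot": [0, 0, 0]},
  {"grip": 255, "linear": [6.3, 3, -8.5], "delta_rot": [0, 0, 0]},
  {"grip": 255, "linear": [6.3, 3, -8.5], "delta_rot": [0, 0, 0]},
])

```text
time: 3.5
ee_pos: [0.4515, -0.0446, 0.1196]
tcp_rot: [135.3, -0.5, 113.4]
wrist_force: [-0.1, 0.1, -0.3]
opening: -0.0001
grasp_force: 0.0
```

Run:
```python
from h import *
from plan import *
p=bot.camera("side"); cv2.imwrite("pics/c.png",cv2.resize(p["color"][90:260,200:420],None,fx=3,fy=3)[:,:,::-1]); o=bot.get_obs()
print(o["time"],o["ee_pos"],o["tcp_rot"],o["q"],pan(o["ee_pos"]),o["wrist_force"])
for t in (.55,.7,.9,1.1,1.4,1.7): print(t,tip(t),(world(*tip(t))-o["ee_pos"])*100)
```

```text
3.55 [ 0.45159172 -0.04505427  0.11988216] [135.31070289  -0.49247488 113.37025493] [-25.18375683 -45.96391204 -50.87511829  52.1312459   32.08628392
  51.37255725] (np.float64(-0.11788637361974677), np.float64(-0.008430169726069268), np.float64(0.01788215545045363)) [ 0.25006773  0.50358107 -0.41922231]
0.55 [-0.09519938  0.0389117 ] [1.76474819 1.65630267 2.10295422]
0.7 [-0.08684957  0.05099705] [2.53448621 1.97987074 3.31148918]
0.9 [-0.07309103  0.06491622] [3.80283522 2.51303557 4.703406  ]
1.1 [-0.05684144  0.07582453] [5.30082561 3.14273275 5.79423719]
1.4 [-0.02923428  0.08562754] [7.84582752 4.21255304 6.77453821]
1.7 [3.68291023e-05 8.68342387e-02] [10.54422331  5.34685419  6.89520832]
```

View pics/c.png

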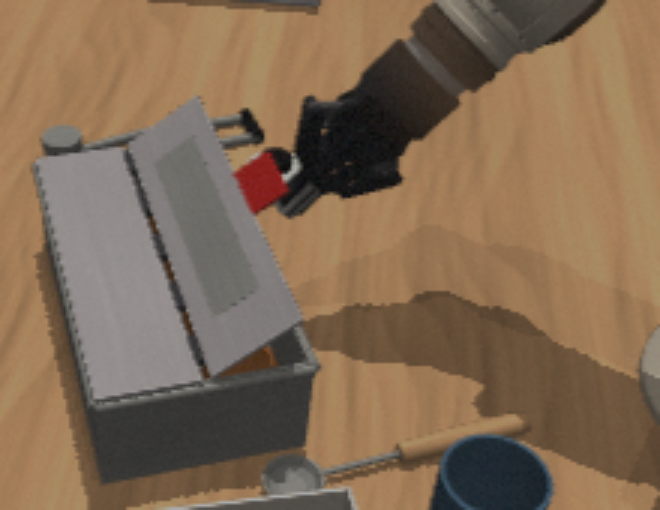

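The crop shows the fingertips just below and in front of the red tab, around (300,195), well lined up. Pushing up.

Emit:
play_rows([
  {"grip": 255, "linear": [0.9, 0.8, 1.1], "delta_rot": [0, 0, 0]},
  {"grip": 255, "linear": [1.8, 1.5, 2.1], "delta_rot": [0, 0, 0]},
  {"grip": 255, "linear": [2.1, 1.7, 2.7], "delta_rot": [0, 0, 0]},
  {"grip": 255, "linear": [2.5, 1.9, 3.3], "delta_rot": [0, 0, 0]},
  {"grip": 255, "linear": [3.1, 2.2, 4.0], "delta_rot": [0, 0, 0]},
  {"grip": 255, "linear": [3.8, 2.5, 4.7], "delta_rot": [0, 0, 0]},
  {"grip": 255, "linear": [3.8, 2.5, 4.7], "delta_rot": [0, 0, 0]},
])

```text
time: 4.25
ee_pos: [0.4902, -0.0202, 0.1668]
tcp_rot: [135.2, -0.5, 113.4]
wrist_force: [0.2, -0.3, 0.3]
opening: 0.0002
grasp_force: 0.0
```

```bash
cat >> h.py <<'E'
def leaf_angle(p,H,px):
    v,u=np.nonzero(p["range_z"]>0); P=deproj(p,u,v); c=p["color"][v,u].astype(int)
    red=(c[:,0]>90)&(c[:,0]>2.2*c[:,1])&(c[:,0]>2.2*c[:,2])
    d=P-H; k=red&(np.hypot(d[:,0],d[:,1])<.14)&(d[:,2]>-.01)&(d[:,2]<.14); d=d[k]
    return k.sum(), np.median(np.arctan2(d[:,2],-(d@px))) if k.sum() else None
E
cat > chk.py <<'E'
from h import *
from plan import *
import sys
p=bot.camera("side"); s=bot.camera("scene"); o=bot.get_obs(); np.set_printoptions(precision=3,suppress=True)
if len(sys.argv)>1: cv2.imwrite("pics/"+sys.argv[1],cv2.resize(p["color"][60:260,160:420],None,fx=3,fy=3)[:,:,::-1])
print(o["time"],o["ee_pos"],o["tcp_rot"],o["q"],np.array(pan(o["ee_pos"])),o["wrist_force"])
print(leaf_angle(p,H,px),leaf_angle(s,H,px))
for t in (1.1,1.3,1.5,1.7,1.9,2.1,2.2,2.3,2.4,2.6,2.8,3,3.14): print(t,tip(t),(world(*tip(t))-o["ee_pos"])*100)
E
python3 chk.py d.png
```

```text
4.35 [ 0.489 -0.02   0.166] [135.304  -0.554 113.378] [-18.349 -42.25  -44.727  51.317  28.246  57.905] [-0.073 -0.     0.064] [ 0.389  0.142 -0.798]
(np.int64(190), np.float64(0.9189806595829805)) (np.int64(345), np.float64(0.9014983053810853))
1.1 [-0.057  0.076] [1.513 0.661 1.223]
1.3 [-0.039  0.083] [3.181 1.362 1.969]
1.5 [-0.02   0.087] [4.953 2.106 2.341]
1.7 [0.    0.087] [6.757 2.865 2.324]
1.9 [0.019 0.083] [8.522 3.607 1.918]
2.1 [0.037 0.075] [10.177  4.303  1.14 ]
2.2 [0.045 0.07 ] [10.943  4.625  0.621]
2.3 [0.053 0.064] [11.657  4.925  0.021]
2.4 [0.082 0.078] [14.268  6.022  1.468]
2.6 [0.094 0.063] [15.378  6.489 -0.075]
2.8 [0.102 0.045] [16.182  6.827 -1.827]
3 [0.107 0.026] [16.649  7.023 -3.718]
3.14 [0.109 0.013] [16.765  7.072 -5.083]
```

View pics/d.png

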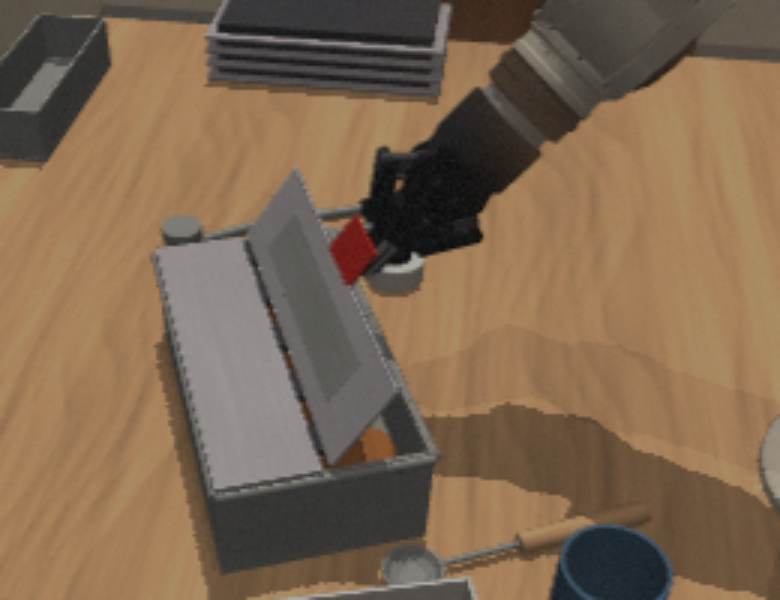

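The crop shows the leaf at about 0.9 rad, with the fingertips behind the red tab near (375,260), and the depth fit agrees. Continuing the arc.

Emit:
play_rows([
  {"grip": 255, "linear": [0.8, 0.3, 0.7], "delta_rot": [0, 0, 0]},
  {"grip": 255, "linear": [1.5, 0.65, 1.2], "delta_rot": [0, 0, 0]},
  {"grip": 255, "linear": [2.3, 1.0, 1.6], "delta_rot": [0, 0, 0]},
  {"grip": 255, "linear": [3.2, 1.35, 2.0], "delta_rot": [0, 0, 0]},
  {"grip": 255, "linear": [4.1, 1.75, 2.2], "delta_rot": [0, 0, 0]},
  {"grip": 255, "linear": [5.0, 2.1, 2.35], "delta_rot": [0, 0, 0]},
  {"grip": 255, "linear": [5.9, 2.5, 2.35], "delta_rot": [0, 0, 0]},
  {"grip": 255, "linear": [6.8, 2.9, 2.3], "delta_rot": [0, 0, 0]},
  {"grip": 255, "linear": [7.7, 3.25, 2.15], "delta_rot": [0, 0, 0]},
  {"grip": 255, "linear": [8.5, 3.6, 1.9], "delta_rot": [0, 0, 0]},
])

```text
time: 5.35
ee_pos: [0.5752, 0.016, 0.1844]
tcp_rot: [135.3, -0.5, 113.4]
wrist_force: [-0.6, -0.2, 1.7]
opening: -0.0002
grasp_force: 0.9
```

```bash
python3 chk.py e.png
python3 - <<'E'
from h import *
from plan import *
o=bot.get_obs()
for t in np.r_[1.9:2.35:.1,2.36:3.2:.1]:
    r=.098 if t<2.36 else np.interp(t,[2.36,3.14],[.068,.095]); q=tip(t,r=r); print(round(t,2),q,(world(*q)-o["ee_pos"])*100)
E
```

```text
5.45 [0.575 0.016 0.184] [135.37   -0.574 113.374] [ -9.454 -30.63  -37.233  43.904  22.758  65.672] [0.019 0.    0.082] [-0.244 -0.229 -0.862]
(np.int64(36), np.float64(1.8856994535041602)) (np.int64(48), np.float64(1.9084864043248833))
1.1 [-0.057  0.076] [-7.023 -2.968 -0.569]
1.3 [-0.039  0.083] [-5.355 -2.267  0.177]
1.5 [-0.02   0.087] [-3.584 -1.522  0.549]
1.7 [0.    0.087] [-1.779 -0.764  0.532]
1.9 [0.019 0.083] [-0.014 -0.022  0.126]
2.1 [0.037 0.075] [ 1.641  0.674 -0.652]
2.2 [0.045 0.07 ] [ 2.407  0.996 -1.171]
2.3 [0.053 0.064] [ 3.121  1.296 -1.771]
2.4 [0.082 0.078] [ 5.732  2.394 -0.324]
2.6 [0.094 0.063] [ 6.841  2.86  -1.868]
2.8 [0.102 0.045] [ 7.646  3.198 -3.62 ]
3 [0.107 0.026] [ 8.113  3.395 -5.51 ]
3.14 [0.109 0.013] [ 8.229  3.443 -6.875]
1.9 [0.01918318 0.08277739] [-0.01432906 -0.02182736  0.12598302]
2.0 [0.02835719 0.07933684] [ 0.83138984  0.33368012 -0.2180716 ]
2.1 [0.0371419  0.07499761] [ 1.64121936  0.67410111 -0.65199473]
2.2 [0.04544951 0.06980305] [ 2.40706798  0.99603422 -1.17145077]
2.3 [0.05319704 0.06380506] [ 3.12128357  1.29626281 -1.77124946]
2.36 [0.05746367 0.05992612] [ 3.51460903  1.46160161 -2.15914369]
2.46 [0.06484145 0.0571827 ] [ 4.19473879  1.74750184 -2.43348554]
2.56 [0.07211277 0.05343718] [ 4.86505549  2.02927703 -2.80803769]
2.66 [0.07914924 0.04868619] [ 5.51372132  2.30195104 -3.28313682]
2.76 [0.08582099 0.04294218] [ 6.12876508  2.56049163 -3.85753796]
2.86 [0.0919986  0.03623364] [ 6.69825663  2.79988383 -4.52839188]
2.96 [0.09755504 0.02860511] [ 7.21048389  3.01520435 -5.29124476]
3.06 [0.10236753 0.02011695] [ 7.65413006  3.20169603 -6.14006016]
3.16 [0.10562732 0.01085766] [ 7.95463811  3.32801798 -7.0659892 ]
```

View pics/e.png

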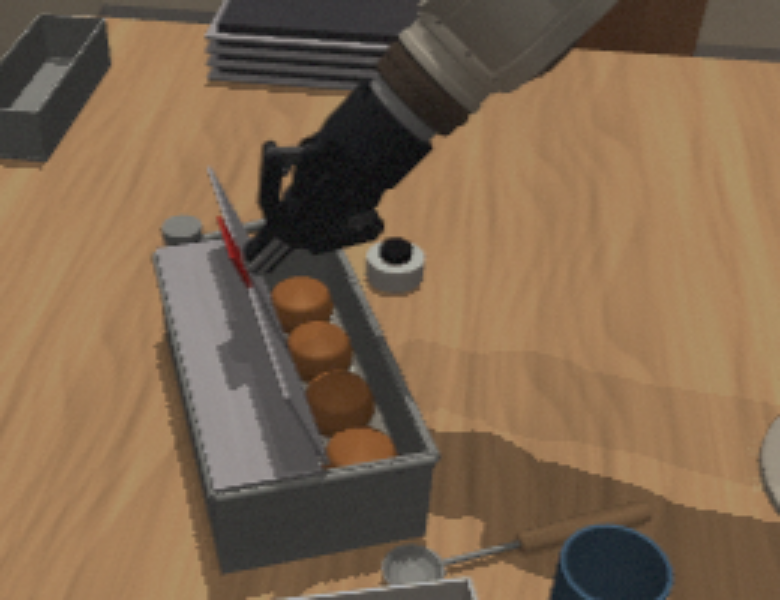

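The crop shows the leaf past upright, about 1.9 rad, with the tips on its back near (255,262) and the bystanders untouched. For the press-down I'll bring the tool back towards vertical so the knuckles stay clear of the pan.

Run:
```python
from h import *
from plan import *
np.set_printoptions(precision=2,suppress=True)
o=bot.get_obs()
for t in np.r_[1.9:3.25:.1]:
    b=np.interp(t,[1.9,2.9],[45,75])
    r=.1 if np.degrees(t)-90<b else .072
    q=tip(t,np.radians(b),r=r); print(round(t,2),b,q,(world(*q)-o["ee_pos"])*100,np.radians(b-45)*py)
```

```text
1.9 45.0 [0.02 0.08] [0.05 0.   0.32] [-0.  0.  0.]
2.0 48.0 [0.03 0.08] [0.86 0.34 0.02] [-0.02  0.05  0.  ]
2.1 51.00000000000001 [0.04 0.08] [ 1.64  0.67 -0.36] [-0.04  0.1   0.  ]
2.2 54.00000000000001 [0.05 0.07] [ 2.37  0.98 -0.83] [-0.06  0.14  0.  ]
2.3 57.000000000000014 [0.05 0.07] [ 3.06  1.27 -1.38] [-0.08  0.19  0.  ]
2.4 60.000000000000014 [0.06 0.06] [ 3.69  1.54 -2.  ] [-0.1   0.24  0.  ]
2.5 63.000000000000014 [0.07 0.05] [ 4.26  1.78 -2.69] [-0.12  0.29  0.  ]
2.6 66.00000000000001 [0.07 0.05] [ 4.76  1.98 -3.44] [-0.14  0.34  0.  ]
2.7 69.00000000000003 [0.08 0.04] [ 5.18  2.16 -4.23] [-0.16  0.39  0.  ]
2.8 72.00000000000003 [0.08 0.03] [ 5.53  2.31 -5.08] [-0.18  0.43  0.  ]
2.9 75.0 [0.08 0.02] [ 5.95  2.49 -5.85] [-0.2   0.48  0.  ]
3.0 75.0 [0.09 0.02] [ 6.1   2.55 -6.55] [-0.2   0.48  0.  ]
3.1 75.0 [0.09 0.01] [ 6.18  2.58 -7.26] [-0.2   0.48  0.  ]
3.2 75.0 [0.09 0.  ] [ 6.19  2.59 -7.98] [-0.2   0.48  0.  ]
```

Emit:
play_rows([
  {"grip": 255, "linear": [0.85, 0.35, 0.0], "delta_rot": [-0.02, 0.05, 0]},
  {"grip": 255, "linear": [1.65, 0.67, -0.35], "delta_rot": [-0.04, 0.1, 0]},
  {"grip": 255, "linear": [2.4, 1.0, -0.8], "delta_rot": [-0.06, 0.145, 0]},
  {"grip": 255, "linear": [3.05, 1.27, -1.4], "delta_rot": [-0.08, 0.19, 0]},
  {"grip": 255, "linear": [3.7, 1.55, -2.0], "delta_rot": [-0.1, 0.24, 0]},
  {"grip": 255, "linear": [4.25, 1.8, -2.7], "delta_rot": [-0.12, 0.29, 0]},
  {"grip": 255, "linear": [4.5, 1.9, -3.05], "delta_rot": [-0.13, 0.315, 0]},
  {"grip": 255, "linear": [4.75, 2.0, -3.45], "delta_rot": [-0.14, 0.34, 0]},
  {"grip": 255, "linear": [4.75, 2.0, -3.45], "delta_rot": [-0.14, 0.34, 0]},
])

```text
time: 6.35
ee_pos: [0.622, 0.0357, 0.1493]
tcp_rot: [156.5, -0.9, 113.1]
wrist_force: [-0.2, 0.5, -0.4]
opening: -0.0002
grasp_force: 0.0
```

```bash
python3 chk.py f.png | head -3;  python3 - <<'E'
from h import *
from plan import *
np.set_printoptions(precision=2,suppress=True)
o=bot.get_obs()
for t in np.r_[2.6:3.25:.1]:
    b=np.interp(t,[1.9,2.9],[45,75])
    r=.1 if np.degrees(t)-90<b else .072
    q=tip(t,np.radians(b),r=r); print(round(t,2),b,q,(world(*q)-o["ee_pos"])*100,np.radians(b-66)*py)
E
```

```text
6.45 [0.622 0.035 0.15 ] [156.37   -0.869 113.074] [ -1.428  -7.314 -14.766  61.149  10.304  67.631] [ 0.07  -0.     0.048] [-0.442 -0.258  0.161]
(np.int64(107), np.float64(2.588762661305372)) (np.int64(99), np.float64(2.5910308286191115))
1.1 [-0.057  0.076] [-11.705  -4.912   2.806]
2.6 66.0 [0.07 0.05] [ 0.08  0.04 -0.06] [-0.  0.  0.]
2.7 69.0 [0.08 0.04] [ 0.5   0.22 -0.86] [-0.02  0.05  0.  ]
2.8 72.00000000000001 [0.08 0.03] [ 0.84  0.36 -1.7 ] [-0.04  0.1   0.  ]
2.9 75.0 [0.08 0.02] [ 1.27  0.54 -2.47] [-0.06  0.14  0.  ]
3.0 75.0 [0.09 0.02] [ 1.42  0.6  -3.17] [-0.06  0.14  0.  ]
3.1 75.0 [0.09 0.01] [ 1.49  0.64 -3.89] [-0.06  0.14  0.  ]
3.2 75.0 [0.09 0.  ] [ 1.51  0.64 -4.61] [-0.06  0.14  0.  ]
```

View pics/f.png

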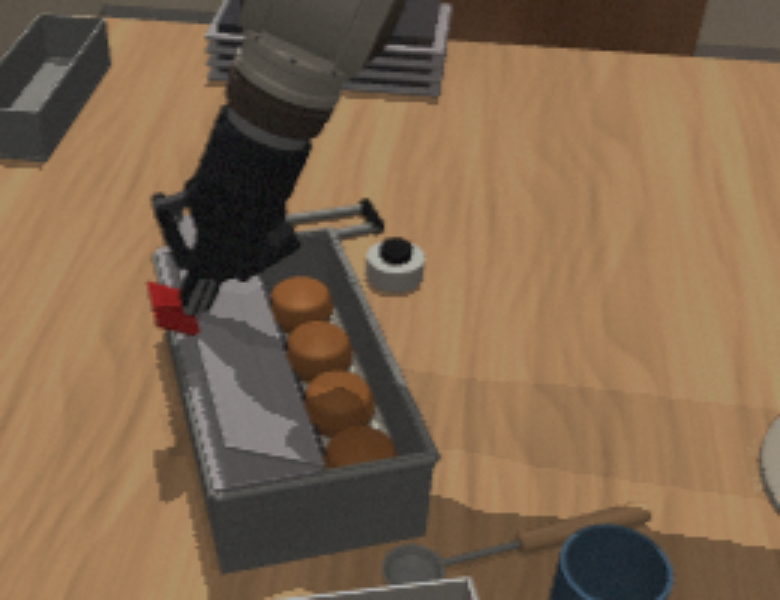

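The crop shows the leaf at about 2.6 rad, with the tips pressing near the tab root at (195,310). Continuing gently, more slowly.

Emit:
play_rows([
  {"grip": 255, "linear": [0.25, 0.1, -0.4], "delta_rot": [-0.01, 0.025, 0]},
  {"grip": 255, "linear": [0.5, 0.2, -0.85], "delta_rot": [-0.02, 0.05, 0]},
  {"grip": 255, "linear": [0.7, 0.3, -1.3], "delta_rot": [-0.03, 0.075, 0]},
  {"grip": 255, "linear": [0.85, 0.36, -1.7], "delta_rot": [-0.04, 0.1, 0]},
  {"grip": 255, "linear": [1.05, 0.45, -2.1], "delta_rot": [-0.05, 0.12, 0]},
  {"grip": 255, "linear": [1.25, 0.54, -2.5], "delta_rot": [-0.06, 0.145, 0]},
  {"grip": 255, "linear": [1.35, 0.57, -2.85], "delta_rot": [-0.06, 0.145, 0]},
  {"grip": 255, "linear": [1.4, 0.6, -3.15], "delta_rot": [-0.06, 0.145, 0]},
  {"grip": 255, "linear": [1.4, 0.6, -3.15], "delta_rot": [-0.06, 0.145, 0]},
])

```text
time: 7.35
ee_pos: [0.6356, 0.0416, 0.1177]
tcp_rot: [165.4, -1.0, 112.9]
wrist_force: [0.1, 0.4, 0.3]
opening: -0.0001
grasp_force: 0.0
```

```bash
python3 chk.py | head -2
```

```text
7.45 [0.636 0.041 0.118] [165.376  -0.942 112.933] [ 0.931  2.719 -6.234 67.779  6.277 68.85 ] [0.085 0.    0.016] [-0.228 -0.12  -0.692]
(np.int64(135), np.float64(2.9893970385223296)) (np.int64(232), np.float64(2.9929407958068035))
```

Emit:
play_rows([
  {"grip": 255, "linear": [0, 0, -0.15], "delta_rot": [0, 0, 0]},
  {"grip": 255, "linear": [0, 0, -0.3], "delta_rot": [0, 0, 0]},
  {"grip": 255, "linear": [0, 0, -0.45], "delta_rot": [0, 0, 0]},
  {"grip": 255, "linear": [0, 0, -0.5], "delta_rot": [0, 0, 0]},
  {"grip": 255, "linear": [0, 0, -0.5], "delta_rot": [0, 0, 0]},
])

```text
time: 7.95
ee_pos: [0.6358, 0.0416, 0.1134]
tcp_rot: [165.4, -0.9, 112.9]
wrist_force: [-0.0, -0.3, 0.7]
opening: 0.0
grasp_force: 0.2
```

Emit:
play_rows([
  {"grip": 255, "linear": [0, 0, -0.1], "delta_rot": [0, 0, 0]},
  {"grip": 255, "linear": [0, 0, -0.1], "delta_rot": [0, 0, 0]},
])

```text
time: 8.15
ee_pos: [0.6358, 0.0415, 0.1123]
tcp_rot: [165.4, -0.9, 112.9]
wrist_force: [0.5, 0.3, 0.1]
opening: -0.0
grasp_force: 0.3
```

Emit:
play_rows([
  {"grip": 255, "linear": [0, 0, -0.1], "delta_rot": [0, 0, 0]},
  {"grip": 255, "linear": [0, 0, -0.1], "delta_rot": [0, 0, 0]},
])

```text
time: 8.35
ee_pos: [0.6358, 0.0416, 0.1113]
tcp_rot: [165.4, -0.9, 112.9]
wrist_force: [0.5, 0.3, 0.5]
opening: -0.0001
grasp_force: 0.3
```

```bash
python3 chk.py | head -2
```

```text
8.45 [0.636 0.042 0.111] [165.392  -0.942 112.939] [ 0.94   2.845 -6.883 67.019  6.27  68.851] [0.085 0.    0.009] [-0.807 -0.112  1.329]
(np.int64(141), np.float64(3.0635349671063397)) (np.int64(263), np.float64(3.069165782692661))
```

Emit:
play_rows([
  {"grip": 255, "linear": [0, 0, -0.05], "delta_rot": [0, 0, 0]},
  {"grip": 255, "linear": [0, 0, -0.1], "delta_rot": [0, 0, 0]},
])

```text
time: 8.65
ee_pos: [0.6358, 0.0416, 0.1104]
tcp_rot: [165.4, -0.9, 112.9]
wrist_force: [0.5, 0.1, -0.1]
opening: -0.0001
grasp_force: 0.4
```

Emit:
play_rows([
  {"grip": 255, "linear": [0, 0, -0.05], "delta_rot": [0, 0, 0]},
  {"grip": 255, "linear": [0, 0, -0.1], "delta_rot": [0, 0, 0]},
])

```text
time: 8.85
ee_pos: [0.6359, 0.0416, 0.1095]
tcp_rot: [165.4, -0.9, 112.9]
wrist_force: [0.2, -0.0, 3.5]
opening: -0.0
grasp_force: 1.8
```

Emit:
play_rows([
  {"grip": 255, "linear": [0, 0, -0.05], "delta_rot": [0, 0, 0]},
  {"grip": 255, "linear": [0, 0, -0.05], "delta_rot": [0, 0, 0]},
])

```text
time: 9.05
ee_pos: [0.6359, 0.0416, 0.1094]
tcp_rot: [165.3, -0.9, 112.9]
wrist_force: [-1.0, -0.7, 4.2]
opening: 0.0003
grasp_force: 2.1
```

```bash
python3 chk.py | head -2
```

```text
9.15 [0.636 0.042 0.109] [165.341  -0.929 112.937] [ 0.938  2.85  -7.095 66.75   6.278 68.853] [ 0.086 -0.     0.007] [-0.951 -0.102  4.98 ]
(np.int64(138), np.float64(3.0817087539057058)) (np.int64(270), np.float64(3.0875459126572613))
```

The wrist force is rising at a hard stop, and the tab's top face is at the height expected for flat. Retreating up and back.

Emit:
play_rows([
  {"grip": 255, "linear": [0, 0, 0.5], "delta_rot": [0, 0, 0]},
  {"grip": 255, "linear": [0, 0, 2], "delta_rot": [0, 0, 0]},
  {"grip": 255, "linear": [0, 0, 5], "delta_rot": [0, 0, 0]},
  {"grip": 255, "linear": [-3, -1, 9], "delta_rot": [0, 0, 0]},
  {"grip": 255, "linear": [-7, -3, 12], "delta_rot": [0, 0, 0]},
  {"grip": 255, "linear": [-11, -4, 14], "delta_rot": [0, 0, 0]},
  {"grip": 255, "linear": [-11, -4, 14], "delta_rot": [0, 0, 0]},
  {"grip": 255, "linear": [-11, -4, 14], "delta_rot": [0, 0, 0]},
])

```text
time: 9.95
ee_pos: [0.5259, 0.0012, 0.251]
tcp_rot: [165.2, -0.8, 112.9]
wrist_force: [0.7, 0.4, -0.6]
opening: -0.0
grasp_force: 0.0
```

```bash
python3 chk.py g.png | head -2
python3 - <<'E'
from h import *
from plan import *
np.set_printoptions(precision=4,suppress=True)
for n in("side","scene"):
    p=bot.camera(n); v,u=np.nonzero(p["range_z"]>0); P=deproj(p,u,v); d=P-H; x=d@px;y=d@py
    k=(x>.01)&(x<.083)&(abs(y)<.15)&(abs(d[:,2])<.03); print(n,k.sum(),np.polyfit(x[k],P[k,2],1),np.median(P[k,2]))
E
```

```text
10.05 [0.526 0.002 0.249] [165.404  -0.951 112.944] [ -3.781 -11.058  -4.765  83.606   7.335  64.213] [-0.031  0.006  0.147] [-0.34  -0.877  0.524]
(np.int64(210), np.float64(3.078033333214544)) (np.int64(319), np.float64(3.0889294166037082))
side 2131 [0.002  0.1082] 0.10826825654923822
scene 3244 [-0.1565  0.1129] 0.10722168765411033
```

View pics/g.png

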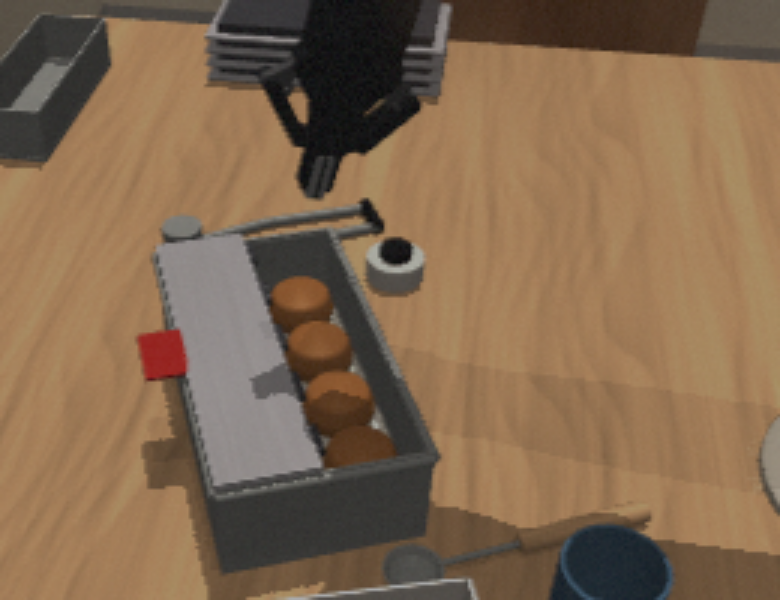

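The picture shows the leaf flat on the rear half with the tab at (162,355). The side-view slope is 0.002 and its top is at 108 mm; the scene slope is thrown off by points beyond the edge. The arm is clear and the bystanders in view haven't moved.

```bash
python3 -c "
from workcell import bot
print(bot.job_done())"
```

```text
the job is handed in; nothing more can be done
None
```

The leaf is turned over and lying flat on the rear half (top face level at 108 mm), no bystander was seen to move, and the arm is clear of everything; the job is handed in, but no verdict was returned.

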